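Gather the blade-change spares into the parts caddy

ROBOT

A 7-joint arm with a two-finger parallel gripper is mounted at the origin on the work surface; the furniture and walls round the work are solid. World frame = base frame: x ahead of the robot, y to its left, z up, the work surface at z = 0. Lengths are in mm, angles in rad, forces in N, time in s.
With the tool pointing down it reaches from about 400 to 875 mm from the base axis. Payload 4.4 kg.
Tool frame: the origin (TCP) lies at the very end of the fingers, on their centre line; the grasp point (between the pads) lies 19 mm behind it; z points along the fingers, y is the line along which they close (so a half turn about z gives the same grasp; the last joint's range is limited). The gripper opens to 85 mm and grips with 20 to 120 N. Pads are 22 mm wide; open, the fingers measure 114 mm over their backs; the gripper's body (76 mm by 85 mm) begins 54 mm behind the grasp point. The pads swing forward as they close: fully open they stand 13 mm farther back than shut.
Start: joints at [1.146, 0.628, 0.038, 1.517, -0.027, 0.996, -0.02], TCP at [228.276, -608.611, 231.313] pointing down, gripper open.
Joint ranges: [-3.06, 3.06], [-0.37, 2.12], [-1.25, 1.32], [0.18, 2.47], [-1.1, 4.24], [0.23, 1.98], [-2.94, 2.94]. Speed limits (rad/s): [2.57, 2.57, 3.14, 3.14, 3.14, 3.14, 3.14].

INTERFACE

Orientations are given as [roll, pitch, yaw] about the fixed x, y, z axes, in that order (R = Rz(yaw) Ry(pitch) Rx(roll)).
In Python, from cell import ctrl gives the robot as it stands.
- The arm moves only by the tool jog_arm, never from a script. Its argument "plan" is a list of rows, each an object of numbers: "tx", "ty", "tz": the shift along the tool's x, y, z as a fraction of full scale; "wx", "wy", "wz": the turn, a rotation vector about the tool's x, y, z as a fraction of full scale; "claw": the closure, from 0 (fully open) to 1 (shut). In form: [{"tx": .., "ty": .., "tz": .., "wx": .., "wy": .., "wz": .., "claw": ..}, ...]. A call has 1 to 12 rows; each row is the pose to reach, as a shift and turn from the pose commanded when the call began, along the tool's axes at that moment; what a row does not reach only later rows make up. Full scale, the value 1, is 300 mm for a shift and 90 degrees for a turn. A row lasts 1/10 s, in which the tool goes at most 50 mm and 8.59 degrees, less where a joint would pass 70% of its speed; a pose out of reach is approached as far as the arm can. A call with a number of a shift or a turn outside -1 to 1 is refused whole. A call with a gripper value outside its range is refused whole. The fingers move at their own pace and stop on an object; the grip force is fixed at half the most. Time passes only in rows, so rows that repeat a pose let the fingers close. It gives the time, the measured TCP pose, the force, the opening and the grip force at its end, in the units of the state.
- ctrl.read_state(): the state, without advancing time (a new reading comes with each control period).
- ctrl.get_image(name): name is "scene" or "top"; returns a dict with "img" (384x512x3 uint8, red, green, blue), "depth" (384x512 float32, mm along the optical axis (not along the pixel's ray), 0 where there is no reading), "fx", "fy", "cx", "cy" (pixels), "position" and "orientation" of the camera in the world. Camera axes: x right, y down, z forward; pixel columns grow to the right and rows downward; lengths in mm; the calibration is good to about 2 mm. A picture is of the moment at which its call begins.
- ctrl.finish_job(): hands the job in; it is judged then, once.
Trained networks look in a picture, given as the dict that the camera call returned (one of the last four; its "shot" number tells which), for a name from the list of things; names that differ only in an ending like _2 or _b are one class to them, and where a whole thing is asked for, a point or a joint stands for the part that bears it (a point fixed in the world has none). Each returns a list of dicts, best first, with "score" (0 to 1); they miss things now and then, are a little off and sometimes report something else, mostly with a low value. They report only what shows in the picture. A call takes as long as a camera call.
- ctrl.trace(picture, thing): "pixels" (384x512 bool, what is visible of it) and "extent" ([centre column, centre row, width, height] in pixels, round what is visible of it).
The state is a dict: "clock": time; "qpos": joint angles; "qd": joint speeds; "tau": joint torques, N m; "eef_pos": TCP position; "tool_rot": TCP orientation; "force": force on the tool from outside, world axes, zero at the start; "torque": the same for the moment, N m; "width": finger opening in mm; "gripper_force": force on a finger pad.
Only numpy, scipy, OpenCV 4.12 (cv2) and the standard library are available. Lean on these libraries where they do the work, as an engineer would, in place of code of your own. Each camera call takes 0.05 s, during which the arm holds its last target. There are 200 camera calls.

TASK

Gather the saw's blade-change spares into the caddy: the flange with the raised hub goes in the large round dish, the five-lobed star knob in the square dish and the six-sided arbor nut in the small round dish. Set each one flat on the floor of its dish the same way up as it lies now (hub up, stud up). The look-alikes - the flat spacer ring, the plain round knob and the round collar - do not belong to the set; leave them where they are.

Things in the scene. Friction and masses are not known exactly. Their poses are not given: they have to be found in the camera images.
- flange: Wanted. Turned saw-blade flange of bare light metal: disc 70 mm across and 8 mm thick with a raised round hub about 44 mm across from 8 to 17 mm height (clear hole through the middle). Origin: centre of its underside; z up through the hub. Grip the hub across 44 mm, any direction. About 0.4 kg.
- star: Wanted. Black five-lobe clamping knob lying on its head, stud up: lobes 48 x 46 mm across and 22 mm high, then a collar 18 mm across from 22 to 32 mm height, then a threaded steel stud 8 mm across up to 55 mm. Origin: centre of the underside; the collar and stud stand 2 mm along its own +y from the origin; z up along the stud. Grip the collar. 0.06 kg.
- nut: Wanted. Steel arbor nut, six-sided, 38 mm across flats (44 mm across corners), 24 mm tall, 20 mm round bore. Origin: centre of its underside; z up along the bore; its x axis is square to one pair of flats (the others follow at 60 degrees). 0.14 kg.
- spacer: Look-alike, leave it: flat steel ring 70 mm across, 10 mm thick, 26 mm bore, no hub. Origin: centre of its underside, z up.
- round_knob: Look-alike, leave it: black knob with plain round head (no lobes) 48 mm across and 22 mm high, collar 18 mm across to 32 mm, threaded steel stud 8 mm across up to 55 mm. Origin: centre of its underside, z up along the stud.
- collar: Look-alike, leave it: round steel collar, 41 mm across, 24 mm tall, 20 mm bore, no flats. Origin: centre of its underside, z up.
- large_dish: Large round grey dish, fixed to the caddy: 92 mm across outside, 86 mm inside, open on top. Origin: centre of its underside, 10 mm above the table; the inner floor is 3 mm and the rim 11 mm above the origin, so the rim stands 8 mm above the floor. The dishes may change places on the caddy.
- square_dish: Square grey dish, fixed to the caddy: 72 x 72 mm outside, 66 x 66 mm inside, sides along its x and y. Origin: centre of its underside, 10 mm above the table; inner floor 3 mm and rim 11 mm above the origin.
- small_dish: Small round grey dish, fixed to the caddy: 72 mm across outside, 66 mm inside. Origin: centre of its underside, 10 mm above the table; inner floor 3 mm and rim 11 mm above the origin.
- caddy: Plywood board, fixed to the table, 180 x 180 x 10 mm; the three dishes take three of its quarters in any order, a flat black rubber pad 54 mm across (not used) the fourth. Origin: centre of its underside. A fixed jig on the right has a lever 160 mm tall: carry things 200 mm or more above the table.

How it is judged (in metres and radians):
At the end, for the whole second after the job is handed in: Flange within 12 mm of the large dish's centre, star knob 16 mm of the square dish's, nut 16 mm of the small dish's; each flat on the dish floor (under 3 mm above it), upright within 0.1 rad, released, at rest; each look-alike less than 25 mm from its start (horizontal distance between flange and large_dish below 0.012 m and z of flange in the frame of large_dish below 0.006 m and angle between each of flange, star, nut's own z axis and vertical below 0.1 rad and linear speed of each of flange, star, nut below 0.02 m/s and horizontal distance between star and square_dish below 0.016 m and z of star in the frame of square_dish below 0.006 m and horizontal distance between nut and small_dish below 0.016 m and z of nut in the frame of small_dish below 0.006 m and distance of each of spacer, round_knob, collar from where it was at the start of the episode below 0.025 m); the robot touches nothing.
It fails at once if A look-alike (spacer ring, round knob or collar) is moved 25 mm or more from its place (distance of any of spacer, round_knob, collar from where it was at the start of the episode above 0.025 m).
It also fails if it takes over 106 s, if anything falls off the work surface, if the arm or the gripper's body presses on something with over 40 N, if the wrist force passes 120 N, or if a joint passes its speed limit or range.

## Working session

There is one attempt and no reset: what is moved stays moved. The work goes in short steps, Python scripts to look and compute and a tool call to move; the robot and the scene stay as the last step left them, time stands still between calls to the robot, and variables do not carry over. Pictures are saved under pics/ and viewed, at most 14 in all, crops included, and the job is handed in when it is done.

Besides the shell and the picture viewer there is one more tool, called in YAML: its name, and indented under it one key for each argument. jog_arm: Moves the arm, as the interface text tells. Shift numbers are shares of 300 mm and turn numbers shares of 90 degrees, none past 1 either way. Its arguments: {"type":"object","properties":{"plan":{"type":"array"}},"required":["plan"]}

```bash
mkdir -p pics; cat > h.py <<'E'
import numpy as np, cv2
from scipy.spatial.transform import Rotation as R
from cell import ctrl
def cam(n):
    p=ctrl.get_image(n); o=np.array(p["orientation"])
    p["R"]=R.from_euler('xyz',o).as_matrix() if o.shape==(3,) else (o if o.shape==(3,3) else R.from_quat(o).as_matrix())
    return p
def cloud(p):
    v,u=np.mgrid[:384,:512]; d=p["depth"]
    c=np.stack([(u-p["cx"])/p["fx"]*d,(v-p["cy"])/p["fy"]*d,d],-1)
    return c@p["R"].T+np.array(p["position"])
E
python3 - <<'E'
from h import *
print(ctrl.read_state())
for n in("top","scene"):
    p=cam(n); cv2.imwrite(f"pics/{n}0.png",p["img"][...,::-1]); c=cloud(p)
    print(n,p["position"],p["orientation"],p["fx"])
    for t in "flange star nut spacer round_knob collar large_dish square_dish small_dish caddy".split():
        for r in ctrl.trace(p,t)[:2]:
            m=r["pixels"]&(p["depth"]>0); q=c[m]
            if len(q)==0: continue
            z=np.percentile(q[:,2],[5,50,95])
            lo,hi=np.percentile(q[:,:2],[1,99],axis=0)
            print(t,round(r["score"],2),np.round(r["extent"]),m.sum(),"mean",q.mean(0).round(),"mid",((lo+hi)/2).round(1),"size",(hi-lo).round(),"z",z.round())
E
```

```text
{'clock': 0.0, 'qpos': array([ 1.14618093,  0.6293357 ,  0.03841927,  1.51837512, -0.02701854,
        0.9963026 , -0.01998921]), 'qd': array([ 0.001768  ,  0.00080494, -0.0007518 , -0.00104394, -0.00107194,
        0.00034267,  0.0007591 ]), 'tau': array([ 2.68893217e-05, -5.63404763e+01,  1.22627869e+00, -1.93443686e+01,
        1.09688222e-02,  1.05212827e-02, -2.27467905e-05]), 'eef_pos': array([ 228.08065994, -607.9970436 ,  230.39314978]), 'tool_rot': array([-3.13968884e+00, -4.08585979e-06,  3.58834286e-01]), 'force': array([0.43395563, 0.77841691, 0.53678555]), 'torque': array([0.01996582, 0.01634919, 0.01213657]), 'gripper_force': 0.0, 'width': 85.20368891553824}
top [ 378.54313857  -58.72559313 1273.85419413] [-3.08408539 -0.01293068 -1.54791825] 418.4036425827122
flange 0.81 [261. 179.  20.  23.] 271 mean [ 467. -100.    9.] mid [463.7 -99. ] size [64. 64.] z [ 3.  8. 19.]
star 0.59 [350. 208.  16.  17.] 169 mean [ 385. -362.   23.] mid [ 385.7 -364.4] size [43. 44.] z [ 9. 22. 44.]
nut 0.69 [257. 152.  12.  18.] 126 mean [548. -77.  21.] mid [548.1 -77.1] size [37. 36.] z
[... 1774 characters left out ...]
38.] z [ 4. 20. 25.]
large_dish 0.7 [171. 174.  38.  24.] 773 mean [383. 171.  15.] mid [382.6 169.9] size [88. 89.] z [12. 14. 21.]
square_dish 0.6 [202. 174.  25.  23.] 553 mean [435. 104.  15.] mid [434.1 103. ] size [89. 88.] z [12. 14. 21.]
square_dish 0.5 [246. 167.  14.  15.] 185 mean [517.  20.  18.] mid [520.5  20.9] size [36. 36.] z [ 6. 20. 25.]
small_dish 0.67 [174. 152.  25.  17.] 377 mean [453. 224.  16.] mid [450.3 222.1] size [68. 70.] z [12. 15. 22.]
small_dish 0.61 [315. 276.  24.  28.] 503 mean [ 324. -286.   23.] mid [ 328.5 -283.9] size [44. 45.] z [ 8. 22. 43.]
caddy 0.96 [187. 166.  78.  51.] 1091 mean [445. 143.  10.] mid [439.9 159.8] size [234. 234.] z [ 4. 10. 12.]
```

View pics/top0.png

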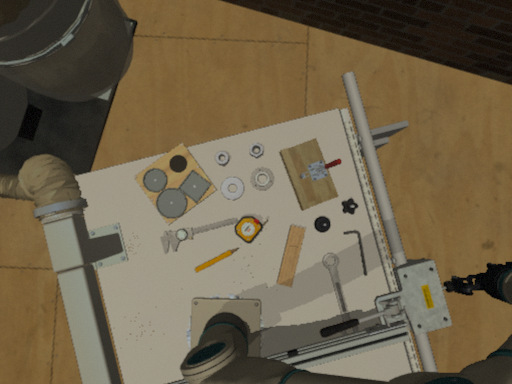

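View pics/scene0.png

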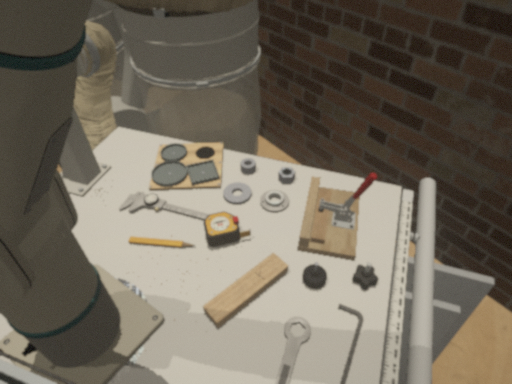

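The networks and picture agree. Top view: dishes at px (171,203) large, (194,186) square, (155,180) small; flange (262,179), nut (257,150), star (349,206). Next I'll get the nut yaw, star collar and dish centres more precisely.

```bash
python3 - <<'E'
from h import *
def proj(p,w):
    c=(w-np.array(p["position"]))@p["R"]; return np.stack([c[:,0]/c[:,2]*p["fx"]+p["cx"],c[:,1]/c[:,2]*p["fy"]+p["cy"]],-1)
tiles=[]
for n in("top","scene"):
    p=cam(n); c=cloud(p)
    # orthorectified at nut top / star
    row=[]
    for (x,y,z) in ((547,-78,24),(386,-364,22),(462,-99.5,17)):
        g=np.arange(-40,40,.4)
        X,Y=np.meshgrid(x-g,y-g,indexing='ij') # up=+x, right=-y
        uv=proj(p,np.stack([X,Y,np.full_like(X,z)],-1).reshape(-1,3)).reshape(200,200,2).astype(np.float32)
        row.append(cv2.remap(p["img"],uv[...,0],uv[...,1],cv2.INTER_CUBIC))
    tiles.append(np.hstack(row))
    m=(abs(c[...,0]-386)<30)&(abs(c[...,1]+364)<30)
    for a,b in((25,34),(34,60)):
        q=c[m&(c[...,2]>a)&(c[...,2]<b)]; print(n,"star",a,len(q),q.mean(0).round(1))
    m=(abs(c[...,0]-462)<40)&(abs(c[...,1]+99.5)<40)
    q=c[m&(c[...,2]>13)&(c[...,2]<25)];lo,hi=q.min(0),q.max(0); print("hub",len(q),q.mean(0).round(1),((lo+hi)/2).round(1),(hi-lo).round(1))
    m=(abs(c[...,0]-547)<30)&(abs(c[...,1]+78)<30)
    q=c[m&(c[...,2]>18)&(c[...,2]<30)];
    print("nut",len(q),q.mean(0).round(1))
    for a in range(0,60,5):
        ws=[np.ptp(q[:,:2]@[np.cos(np.radians(a+k)),np.sin(np.radians(a+k))]) for k in(0,60,120)]; print(a,np.round(ws,1),end=' ')
    print()
    for t,cx in(("collar",(522,23)),):
        m=(abs(c[...,0]-522)<30)&(abs(c[...,1]-23)<30)
        q=c[m&(c[...,2]>18)&(c[...,2]<30)];print("collar",q.mean(0).round(1))
    for t,x,y in(("L",383,171),("Q",435,104),("S",450.5,223.5)):
        m=(np.hypot(c[...,0]-x,c[...,1]-y)<(50 if t!="S" else 40))&(c[...,2]>17)
        q=c[m][:,:2].astype(np.float32); print(t,len(q),cv2.minAreaRect(q))
im=np.vstack(tiles)[...,::-1]; cv2.imwrite("pics/rect.png",cv2.resize(im,(780,520),interpolation=cv2.INTER_CUBIC))
E
```

```text
top star 25 28 [ 383.5 -362.    28.8]
top star 34 16 [ 385.5 -362.3   46.5]
hub 88 [462.4 -98.6  17.1] [460.  -98.8  17.5] [45.6 39.6  8.9]
nut 110 [549.  -77.6  23.6]
0 [39.6 40.2 40.4] 5 [40.1 40.3 40.7] 10 [40.5 40.2 40.7] 15 [40.6 39.7 40.5] 20 [40.4 38.9 40.3] 25 [39.8 37.8 39.7] 30 [39.  36.4 38.8] 35 [38.  36.9 38.4] 40 [38.4 37.8 38.7] 45 [38.5 38.4 39.2] 50 [39.  38.9 39.5] 55 [39.8 39.8 39.6] 
collar [522.2  24.5  23.4]
L 107 ((382.8831481933594, 172.71047973632812), (89.50304412841797, 90.3486557006836), 1.544350266456604)
Q 124 ((429.7332458496094, 108.01286315917969), (72.091796875, 84.03636169433594), 53.511653900146484)
S 82 ((450.5010986328125, 223.2646484375), (66.38780975341797, 71.03376770019531), 1.3657867908477783)
scene star 25 58 [ 382.1 -365.4   30.7]
scene star 34 44 [ 384.  -364.9   47. ]
hub 142 [ 461.4 -100.6   17. ] [462.7 -99.8  17. ] [44.4 43.4  8. ]
nut 144 [546.8 -80.3  23.4]
0 [42.7 42.5 40.4] 5 [42.8 42.6 40.5] 10 [42.7 42.4 40.6] 15 [42.5 41.9 40.4] 20 [41.9 41.1 39.9] 25 [41.  40.  39.1] 30 [40.4 38.6 38.1] 35 [40.2 38.  37.4] 40 [40.7 38.5 38.9] 45 [41.6 39.1 40.3] 50 [42.2 39.8 41.4] 55 [42.5 40.2 42.2] 
collar [520.9  21.9  23.4]
L 182 ((383.1820373535156, 170.62466430664062), (92.35770416259766, 90.18765258789062), 86.73857116699219)
Q 173 ((430.270263671875, 107.09463500976562), (75.29226684570312, 84.11904907226562), 53.498966217041016)
S 109 ((450.22711181640625, 223.10678100585938), (72.564208984375, 69.64362335205078), 62.89979934692383)
```

View pics/rect.png

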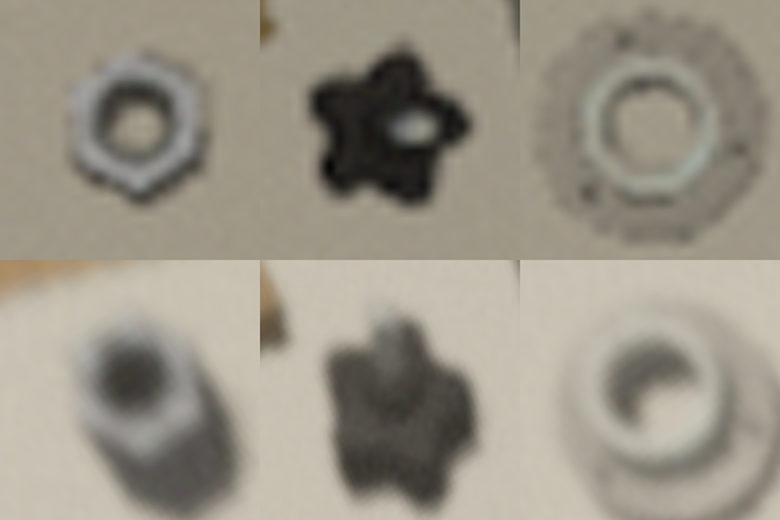

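Nut: one corner points almost along +x, so the flat normals are near 33°/93°/153°. The star's stud stands near (385,-364). I'll start with the star and keep the current yaw, closing roughly along (0.35,-0.94).

```bash
cat > to.py <<'E'
import sys; from h import *
s=ctrl.read_state(); Rt=R.from_euler('xyz',s["tool_rot"]).as_matrix(); p=np.array(s["eef_pos"])
print("t",round(s["clock"],1),"p",p.round(1),"rot",np.array(s["tool_rot"]).round(3),"w",round(s["width"],1),"F",np.array(s["force"]).round(1),"q",np.array(s["qpos"]).round(2))
for a in sys.argv[1:]:
    w=np.array([float(v) for v in a.split(",")]); print(a,((w-p)@Rt/300).round(4))
E
python3 to.py 385,-364,250 385,-364,60 385,-364,25
```

```text
t 1.2 p [ 228.2 -608.6  231.3] rot [-3.142 -0.     0.359] w 85.5 F [-0.2 -1.2 -0.1] q [ 1.15  0.63  0.04  1.52 -0.03  1.   -0.02]
385,-364,250 [ 0.7756 -0.58   -0.0623]
385,-364,60 [ 0.7755 -0.58    0.571 ]
385,-364,25 [ 0.7755 -0.58    0.6877]
```

jog_arm:
  plan:
    - {"tx": 0.776,"ty": -0.58,"tz": -0.06,"claw": 0.5}
    - {"tx": 0.776,"ty": -0.58,"tz": -0.06,"claw": 0.5}
    - {"tx": 0.776,"ty": -0.58,"tz": -0.06,"claw": 0.5}
    - {"tx": 0.776,"ty": -0.58,"tz": -0.06,"claw": 0.5}
    - {"tx": 0.776,"ty": -0.58,"tz": -0.06,"claw": 0.5}
    - {"tx": 0.776,"ty": -0.58,"tz": -0.06,"claw": 0.5}
    - {"tx": 0.776,"ty": -0.58,"tz": -0.06,"claw": 0.5}
    - {"tx": 0.776,"ty": -0.58,"tz": 0.4,"claw": 0.5}
    - {"tx": 0.776,"ty": -0.58,"tz": 0.4,"claw": 0.5}
    - {"tx": 0.776,"ty": -0.58,"tz": 0.4,"claw": 0.5}
    - {"tx": 0.776,"ty": -0.58,"tz": 0.4,"claw": 0.5}
    - {"tx": 0.776,"ty": -0.58,"tz": 0.4,"claw": 0.5}

```text
invalid input at $.plan[0]: expected keys tx, ty, tz, wx, wy, wz, claw
```

```bash
python3 to.py 385,-364,60 385,-364,25; python3 - <<'E'
from h import *
a=cam("top");b=cam("scene")
A=cv2.resize(a["img"][140:270,290:420],(520,520),interpolation=3);B=cv2.resize(b["img"][200:330,300:430],(520,520),interpolation=3)
cv2.imwrite("pics/s1.png",cv2.resize(np.hstack([A,B])[...,::-1],(800,400)))
E
```

```text
t 1.2 p [ 228.2 -608.6  231.3] rot [-3.142 -0.     0.359] w 85.5 F [-0.2 -1.2 -0.1] q [ 1.15  0.63  0.04  1.52 -0.03  1.   -0.02]
385,-364,60 [ 0.7755 -0.58    0.571 ]
385,-364,25 [ 0.7755 -0.58    0.6877]
```

View pics/s1.png

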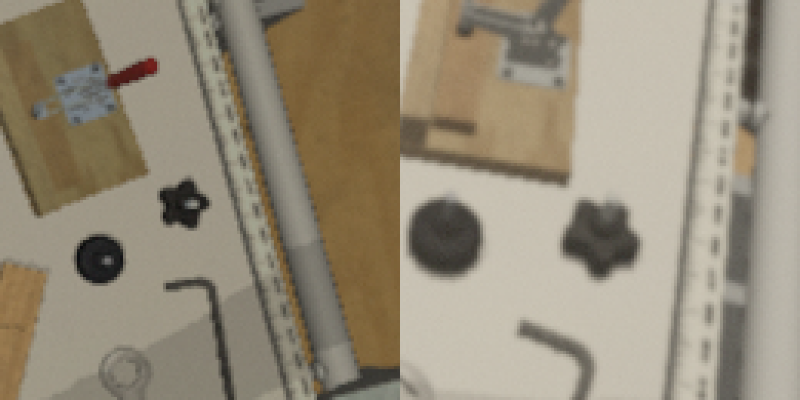

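The call was refused because every row needs all the keys, so nothing has moved. The crops show free space around the star (left crop, px 183,203), with the board corner about 45 mm away.

jog_arm:
  plan:
    - {"tx": 0.776,"ty": -0.58,"tz": -0.06,"wx": 0,"wy": 0,"wz": 0,"claw": 0.5}
    - {"tx": 0.776,"ty": -0.58,"tz": -0.06,"wx": 0,"wy": 0,"wz": 0,"claw": 0.5}
    - {"tx": 0.776,"ty": -0.58,"tz": -0.06,"wx": 0,"wy": 0,"wz": 0,"claw": 0.5}
    - {"tx": 0.776,"ty": -0.58,"tz": -0.06,"wx": 0,"wy": 0,"wz": 0,"claw": 0.5}
    - {"tx": 0.776,"ty": -0.58,"tz": -0.06,"wx": 0,"wy": 0,"wz": 0,"claw": 0.5}
    - {"tx": 0.776,"ty": -0.58,"tz": -0.06,"wx": 0,"wy": 0,"wz": 0,"claw": 0.5}
    - {"tx": 0.776,"ty": -0.58,"tz": -0.06,"wx": 0,"wy": 0,"wz": 0,"claw": 0.5}
    - {"tx": 0.776,"ty": -0.58,"tz": -0.06,"wx": 0,"wy": 0,"wz": 0,"claw": 0.5}
    - {"tx": 0.776,"ty": -0.58,"tz": 0.4,"wx": 0,"wy": 0,"wz": 0,"claw": 0.5}
    - {"tx": 0.776,"ty": -0.58,"tz": 0.4,"wx": 0,"wy": 0,"wz": 0,"claw": 0.5}
    - {"tx": 0.776,"ty": -0.58,"tz": 0.4,"wx": 0,"wy": 0,"wz": 0,"claw": 0.5}
    - {"tx": 0.776,"ty": -0.58,"tz": 0.4,"wx": 0,"wy": 0,"wz": 0,"claw": 0.5}

```text
clock: 2.5
eef_pos: [380.9, -363.1, 106.9]
tool_rot: [-3.133, 0.006, 0.356]
force: [0.1, 0.3, 0.2]
width: 43.0
gripper_force: 0.0
```

```bash
python3 to.py 385,-364,60 385,-364,25
```

```text
t 2.5 p [ 380.9 -363.1  106.9] rot [-3.133  0.006  0.356] w 43.0 F [0.1 0.3 0.2] q [ 0.7   0.64  0.02  1.97 -0.02  0.55 -0.49]
385,-364,60 [0.0128 0.0088 0.1561]
385,-364,25 [0.0135 0.0098 0.2728]
```

jog_arm:
  plan:
    - {"tx": 0,"ty": 0,"tz": 0,"wx": 0,"wy": 0,"wz": 0,"claw": 0.5}
    - {"tx": 0,"ty": 0,"tz": 0.1,"wx": 0,"wy": 0,"wz": 0,"claw": 0.5}
    - {"tx": 0,"ty": 0,"tz": 0.17,"wx": 0,"wy": 0,"wz": 0,"claw": 0.5}
    - {"tx": 0,"ty": 0,"tz": 0.22,"wx": 0,"wy": 0,"wz": 0,"claw": 0.5}
    - {"tx": 0,"ty": 0,"tz": 0.25,"wx": 0,"wy": 0,"wz": 0,"claw": 0.5}
    - {"tx": 0,"ty": 0,"tz": 0.25,"wx": 0,"wy": 0,"wz": 0,"claw": 0.5}
    - {"tx": 0,"ty": 0,"tz": 0.25,"wx": 0,"wy": 0,"wz": 0,"claw": 0.5}
    - {"tx": 0,"ty": 0,"tz": 0.25,"wx": 0,"wy": 0,"wz": 0,"claw": 0.5}

```text
clock: 3.3
eef_pos: [385.9, -364.8, 37.6]
tool_rot: [3.139, -0.001, 0.359]
force: [-0.5, -1.5, -0.1]
width: 42.8
gripper_force: 0.0
```

```bash
python3 to.py 385,-364,25; python3 - <<'E'
from h import *
a=cam("top");b=cam("scene")
A=cv2.resize(a["img"][175:240,315:380],(400,400),interpolation=3);B=cv2.resize(b["img"][230:320,320:410],(400,400),interpolation=3)
cv2.imwrite("pics/s2.png",np.hstack([A,B])[...,::-1])
E
```

```text
t 3.3 p [ 385.9 -364.8   37.6] rot [ 3.139e+00 -1.000e-03  3.590e-01] w 42.8 F [-0.5 -1.5 -0.1] q [ 0.7   0.76  0.01  1.99 -0.02  0.38 -0.49]
385,-364,25 [-0.0019 -0.0037  0.0421]
```

View pics/s2.png

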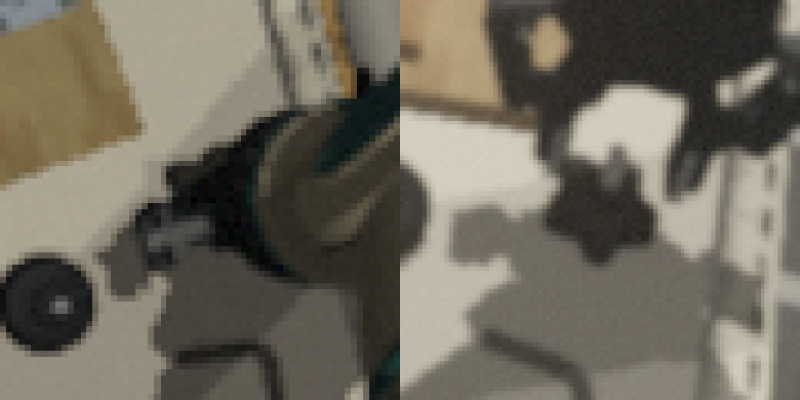

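The fingers straddle the stud (right crop, px 617,160). Going down and closing.

jog_arm:
  plan:
    - {"tx": 0,"ty": 0,"tz": 0.02,"wx": 0,"wy": 0,"wz": 0,"claw": 0.5}
    - {"tx": 0,"ty": 0,"tz": 0.042,"wx": 0,"wy": 0,"wz": 0,"claw": 0.5}
    - {"tx": 0,"ty": 0,"tz": 0.042,"wx": 0,"wy": 0,"wz": 0,"claw": 0.5}
    - {"tx": 0,"ty": 0,"tz": 0.042,"wx": 0,"wy": 0,"wz": 0,"claw": 1}
    - {"tx": 0,"ty": 0,"tz": 0.042,"wx": 0,"wy": 0,"wz": 0,"claw": 1}
    - {"tx": 0,"ty": 0,"tz": 0.042,"wx": 0,"wy": 0,"wz": 0,"claw": 1}
    - {"tx": 0,"ty": 0,"tz": 0.042,"wx": 0,"wy": 0,"wz": 0,"claw": 1}
    - {"tx": 0,"ty": 0,"tz": 0.042,"wx": 0,"wy": 0,"wz": 0,"claw": 1}
    - {"tx": 0,"ty": 0,"tz": 0.042,"wx": 0,"wy": 0,"wz": 0,"claw": 1}

```text
clock: 4.3
eef_pos: [385.2, -363.9, 23.8]
tool_rot: [3.142, -0.0, 0.359]
force: [0.2, -0.2, 0.8]
width: 14.5
gripper_force: 58.6
```

jog_arm:
  plan:
    - {"tx": 0,"ty": 0,"tz": -0.03,"wx": 0,"wy": 0,"wz": 0,"claw": 1}
    - {"tx": 0,"ty": 0,"tz": -0.1,"wx": 0,"wy": 0,"wz": 0,"claw": 1}
    - {"tx": 0,"ty": 0,"tz": -0.2,"wx": 0,"wy": 0,"wz": 0,"claw": 1}
    - {"tx": 0,"ty": 0,"tz": -0.35,"wx": 0,"wy": 0,"wz": 0,"claw": 1}
    - {"tx": 0,"ty": 0,"tz": -0.5,"wx": 0,"wy": 0,"wz": 0,"claw": 1}
    - {"tx": 0,"ty": 0,"tz": -0.65,"wx": 0,"wy": 0,"wz": 0,"claw": 1}
    - {"tx": 0,"ty": 0,"tz": -0.8,"wx": 0,"wy": 0,"wz": 0,"claw": 1}
    - {"tx": 0,"ty": 0,"tz": -0.8,"wx": 0,"wy": 0,"wz": 0,"claw": 1}
    - {"tx": 0,"ty": 0,"tz": -0.8,"wx": 0,"wy": 0,"wz": 0,"claw": 1}

```text
clock: 5.2
eef_pos: [385.4, -364.1, 265.1]
tool_rot: [3.139, -0.001, 0.359]
force: [-0.4, -0.0, -1.5]
width: 14.6
gripper_force: 58.7
```

```bash
python3 to.py 435,104,262; python3 - <<'E'
from h import *
b=cam("scene"); cv2.imwrite("pics/s3.png",b["img"][...,::-1]); c=cloud(b)
for r in ctrl.trace(b,"star")[:2]: print(r["score"],r["extent"],c[r["pixels"]].mean(0))
E
```

```text
t 5.2 p [ 385.4 -364.1  265.1] rot [ 3.139e+00 -1.000e-03  3.590e-01] w 14.6 F [-0.4 -0.  -1.5] q [ 0.68  0.42  0.03  1.81 -0.01  0.91 -0.49]
435,104,262 [ 0.7028 -1.4029  0.008 ]
0.83 [397.2, 183.2, 34.5, 38.5] [ 379.24019706 -366.74455197  259.35332949]
```

View pics/s3.png

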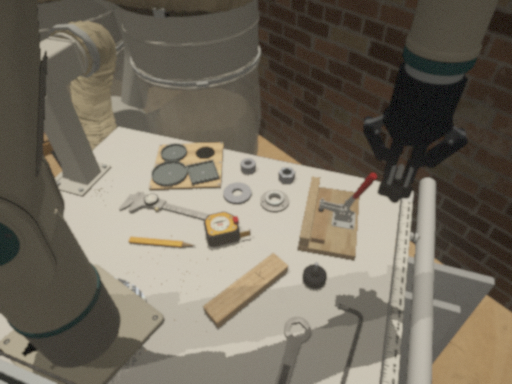

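The star is held upright (px 397,183). Carrying it to the square dish.

jog_arm:
  plan:
    - {"tx": 0.35,"ty": -0.7,"tz": 0,"wx": 0,"wy": 0,"wz": 0,"claw": 1}
    - {"tx": 0.35,"ty": -0.7,"tz": 0,"wx": 0,"wy": 0,"wz": 0,"claw": 1}
    - {"tx": 0.35,"ty": -0.7,"tz": 0,"wx": 0,"wy": 0,"wz": 0,"claw": 1}
    - {"tx": 0.35,"ty": -0.7,"tz": 0,"wx": 0,"wy": 0,"wz": 0,"claw": 1}
    - {"tx": 0.35,"ty": -0.7,"tz": 0,"wx": 0,"wy": 0,"wz": 0,"claw": 1}
    - {"tx": 0.35,"ty": -0.7,"tz": 0,"wx": 0,"wy": 0,"wz": 0,"claw": 1}
    - {"tx": 0.35,"ty": -0.7,"tz": 0,"wx": 0,"wy": 0,"wz": 0,"claw": 1}
    - {"tx": 0.35,"ty": -0.7,"tz": 0,"wx": 0,"wy": 0,"wz": 0,"claw": 1}

```text
clock: 6.1
eef_pos: [409.1, -131.6, 263.0]
tool_rot: [-3.141, 0.002, 0.357]
force: [0.5, -0.2, -0.9]
width: 14.8
gripper_force: 58.8
```

```bash
python3 to.py 435,104,262
```

```text
t 6.1 p [ 409.1 -131.6  263. ] rot [-3.141e+00  2.000e-03  3.570e-01] w 14.8 F [ 0.5 -0.2 -0.9] q [ 0.27  0.27 -0.04  2.05  0.01  0.82 -0.98]
435,104,262 [ 0.3553 -0.7056  0.0029]
```

jog_arm:
  plan:
    - {"tx": 0.353,"ty": -0.703,"tz": 0,"wx": 0,"wy": 0,"wz": 0,"claw": 1}
    - {"tx": 0.353,"ty": -0.703,"tz": 0,"wx": 0,"wy": 0,"wz": 0,"claw": 1}
    - {"tx": 0.353,"ty": -0.703,"tz": 0,"wx": 0,"wy": 0,"wz": 0,"claw": 1}
    - {"tx": 0.353,"ty": -0.703,"tz": 0,"wx": 0,"wy": 0,"wz": 0,"claw": 1}
    - {"tx": 0.353,"ty": -0.703,"tz": 0,"wx": 0,"wy": 0,"wz": 0,"claw": 1}
    - {"tx": 0.353,"ty": -0.703,"tz": 0,"wx": 0,"wy": 0,"wz": 0,"claw": 1}
    - {"tx": 0.353,"ty": -0.703,"tz": 0,"wx": 0,"wy": 0,"wz": 0,"claw": 1}
    - {"tx": 0.353,"ty": -0.703,"tz": 0,"wx": 0,"wy": 0,"wz": 0,"claw": 1}
    - {"tx": 0.353,"ty": -0.703,"tz": 0.2,"wx": 0,"wy": 0,"wz": 0,"claw": 1}
    - {"tx": 0.353,"ty": -0.703,"tz": 0.4,"wx": 0,"wy": 0,"wz": 0,"claw": 1}
    - {"tx": 0.353,"ty": -0.703,"tz": 0.5,"wx": 0,"wy": 0,"wz": 0,"claw": 1}
    - {"tx": 0.353,"ty": -0.703,"tz": 0.5,"wx": 0,"wy": 0,"wz": 0,"claw": 1}

```text
clock: 7.3
eef_pos: [430.0, 100.7, 108.0]
tool_rot: [-3.141, 0.015, 0.356]
force: [-1.2, 0.4, -0.1]
width: 14.3
gripper_force: 58.7
```

```bash
python3 to.py 434.5,103.5,38; python3 - <<'E'
from h import *
for n in("top","scene"):
    b=cam(n); c=cloud(b)
    for t in("star","square_dish"):
      for r in ctrl.trace(b,t)[:1]:
        q=c[r["pixels"]&(b["depth"]>0)]; print(n,t,round(r["score"],2),np.round(r["extent"]),q.mean(0).round(1),np.percentile(q,[3,97],axis=0).round(1))
E
```

```text
t 7.3 p [430.  100.7 108. ] rot [-3.141  0.015  0.356] w 14.3 F [-1.2  0.4 -0.1] q [-0.23  0.56 -0.1   2.18  0.13  0.42 -1.64]
434.5,103.5,38 [ 0.0209 -0.0036  0.233 ]
top square_dish 0.54 [200. 193.  16.  18.] [414.1  87.5  13.1] [[393.4  66.7   7.8]
 [436.7 106.   21.1]]
scene star 0.46 [199. 146.  15.  18.] [427.8  95.3 107.1] [[414.3  79.4  96.2]
 [443.5 116.  121.4]]
scene square_dish 0.8 [205. 174.  30.  24.] [435.9 103.9  15.1] [[394.3  60.2  11.1]
 [473.9 144.5  22.2]]
```

jog_arm:
  plan:
    - {"tx": 0,"ty": 0,"tz": 0,"wx": 0,"wy": 0,"wz": 0,"claw": 1}
    - {"tx": 0,"ty": 0,"tz": 0.1,"wx": 0,"wy": 0,"wz": 0,"claw": 1}
    - {"tx": 0,"ty": 0,"tz": 0.17,"wx": 0,"wy": 0,"wz": 0,"claw": 1}
    - {"tx": 0,"ty": 0,"tz": 0.22,"wx": 0,"wy": 0,"wz": 0,"claw": 1}
    - {"tx": 0,"ty": 0,"tz": 0.24,"wx": 0,"wy": 0,"wz": 0,"claw": 1}
    - {"tx": 0,"ty": 0,"tz": 0.25,"wx": 0,"wy": 0,"wz": 0,"claw": 1}
    - {"tx": 0,"ty": 0,"tz": 0.25,"wx": 0,"wy": 0,"wz": 0,"claw": 1}
    - {"tx": 0,"ty": 0,"tz": 0.25,"wx": 0,"wy": 0,"wz": 0,"claw": 1}
    - {"tx": 0,"ty": 0,"tz": 0.25,"wx": 0,"wy": 0,"wz": 0,"claw": 1}

```text
clock: 8.5
eef_pos: [435.5, 104.3, 39.5]
tool_rot: [3.141, -0.002, 0.359]
force: [0.3, -0.1, -0.2]
width: 14.5
gripper_force: 58.7
```

jog_arm:
  plan:
    - {"tx": 0,"ty": 0,"tz": 0.007,"wx": 0,"wy": 0,"wz": 0,"claw": 1}
    - {"tx": 0,"ty": 0,"tz": 0.007,"wx": 0,"wy": 0,"wz": 0,"claw": 1}
    - {"tx": 0,"ty": 0,"tz": 0.007,"wx": 0,"wy": 0,"wz": 0,"claw": 1}

```text
clock: 8.8
eef_pos: [435.0, 104.2, 36.9]
tool_rot: [3.142, -0.0, 0.359]
force: [0.2, 0.3, -1.1]
width: 14.4
gripper_force: 58.7
```

jog_arm:
  plan:
    - {"tx": 0,"ty": 0,"tz": 0,"wx": 0,"wy": 0,"wz": 0,"claw": 0.7}
    - {"tx": 0,"ty": 0,"tz": 0,"wx": 0,"wy": 0,"wz": 0,"claw": 0.6}
    - {"tx": 0,"ty": 0,"tz": 0,"wx": 0,"wy": 0,"wz": 0,"claw": 0.5}
    - {"tx": 0,"ty": 0,"tz": 0,"wx": 0,"wy": 0,"wz": 0,"claw": 0.5}
    - {"tx": 0,"ty": 0,"tz": -0.05,"wx": 0,"wy": 0,"wz": 0,"claw": 0.5}
    - {"tx": 0,"ty": 0,"tz": -0.12,"wx": 0,"wy": 0,"wz": 0,"claw": 0.4}
    - {"tx": 0,"ty": 0,"tz": -0.25,"wx": 0,"wy": 0,"wz": 0,"claw": 0.3}
    - {"tx": 0,"ty": 0,"tz": -0.4,"wx": 0,"wy": 0,"wz": 0,"claw": 0.3}
    - {"tx": 0,"ty": 0,"tz": -0.55,"wx": 0,"wy": 0,"wz": 0,"claw": 0.3}
    - {"tx": 0,"ty": 0,"tz": -0.6,"wx": 0,"wy": 0,"wz": 0,"claw": 0.3}
    - {"tx": 0,"ty": 0,"tz": -0.6,"wx": 0,"wy": 0,"wz": 0,"claw": 0.3}

```text
clock: 9.9
eef_pos: [436.4, 104.6, 219.1]
tool_rot: [3.141, -0.006, 0.358]
force: [0.8, -0.1, -0.0]
width: 59.6
gripper_force: 0.0
```

```bash
python3 to.py 462,-99.5,217 547.5,-79,217; python3 - <<'E'
from h import *
for n in("top","scene"):
    b=cam(n); c=cloud(b); cv2.imwrite(f"pics/a_{n}.png",b["img"][...,::-1])
    for t in("star","flange","nut"):
      for r in ctrl.trace(b,t)[:1]:
        q=c[r["pixels"]&(b["depth"]>0)]; print(n,t,round(r["score"],2),np.round(r["extent"]),q.mean(0).round(1),np.percentile(q,[3,97],axis=0).round(1))
E
```

```text
t 9.9 p [436.4 104.6 219.1] rot [ 3.141 -0.006  0.358] w 59.6 F [ 0.8 -0.1 -0. ] q [-0.03  0.38 -0.35  2.07  0.19  0.72 -1.72]
462,-99.5,217 [-0.1587  0.6669  0.0065]
547.5,-79,217 [0.1322 0.7028 0.0082]
top star 0.45 [198. 189.   5.   8.] [430.4  98.8  38. ] [[419.7  86.7  29. ]
 [443.4 112.1  62.1]]
top flange 0.72 [262. 178.  23.  22.] [463.1 -97.9   8.8] [[ 4.317e+02 -1.284e+02 -4.000e-01]
 [ 4.926e+02 -6.710e+01  2.000e+01]]
top nut 0.66 [256. 151.  13.  17.] [548.5 -77.2  22.4] [[530.6 -95.1  10.2]
 [566.3 -59.2  28.3]]
scene star 0.5 [203. 166.  14.  21.] [431.6  99.5  34.1] [[414.2  81.   14.3]
 [457.2 127.2  60.5]]
scene flange 0.69 [274. 200.  28.  26.] [ 457.7 -102.7    9.9] [[ 429.4 -131.3    1.4]
 [ 491.4  -70.    18.8]]
```

View pics/a_scene.png

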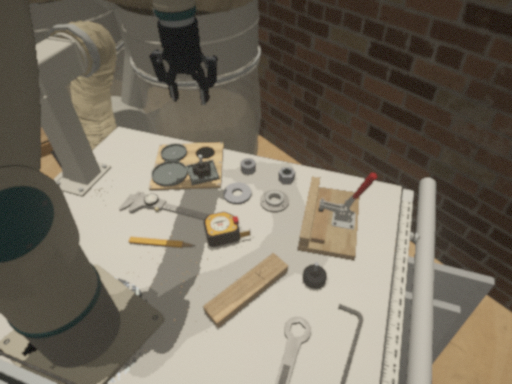

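The star stands upright in the square dish (scene px 203,170). Next the flange: move over it and go part of the way down.

jog_arm:
  plan:
    - {"tx": -0.155,"ty": 0.667,"tz": 0,"wx": 0,"wy": 0,"wz": 0,"claw": 0.3}
    - {"tx": -0.155,"ty": 0.667,"tz": 0,"wx": 0,"wy": 0,"wz": 0,"claw": 0.3}
    - {"tx": -0.155,"ty": 0.667,"tz": 0,"wx": 0,"wy": 0,"wz": 0,"claw": 0.3}
    - {"tx": -0.155,"ty": 0.667,"tz": 0,"wx": 0,"wy": 0,"wz": 0,"claw": 0.3}
    - {"tx": -0.155,"ty": 0.667,"tz": 0,"wx": 0,"wy": 0,"wz": 0,"claw": 0.3}
    - {"tx": -0.155,"ty": 0.667,"tz": 0,"wx": 0,"wy": 0,"wz": 0,"claw": 0.3}
    - {"tx": -0.155,"ty": 0.667,"tz": 0.15,"wx": 0,"wy": 0,"wz": 0,"claw": 0.3}
    - {"tx": -0.155,"ty": 0.667,"tz": 0.3,"wx": 0,"wy": 0,"wz": 0,"claw": 0.3}
    - {"tx": -0.155,"ty": 0.667,"tz": 0.45,"wx": 0,"wy": 0,"wz": 0,"claw": 0.3}
    - {"tx": -0.155,"ty": 0.667,"tz": 0.57,"wx": 0,"wy": 0,"wz": 0,"claw": 0.3}
    - {"tx": -0.155,"ty": 0.667,"tz": 0.59,"wx": 0,"wy": 0,"wz": 0,"claw": 0.3}
    - {"tx": -0.155,"ty": 0.667,"tz": 0.59,"wx": 0,"wy": 0,"wz": 0,"claw": 0.3}

```text
clock: 11.5
eef_pos: [461.0, -97.6, 39.1]
tool_rot: [-3.14, 0.002, 0.361]
force: [-0.3, -0.4, 0.1]
width: 59.8
gripper_force: 0.0
```

jog_arm:
  plan:
    - {"tx": 0,"ty": 0,"tz": 0,"wx": 0,"wy": 0,"wz": 0,"claw": 0.3}
    - {"tx": 0,"ty": 0,"tz": 0,"wx": 0,"wy": 0,"wz": 0,"claw": 0.3}
    - {"tx": 0,"ty": 0,"tz": 0,"wx": 0,"wy": 0,"wz": 0,"claw": 0.3}

```text
clock: 11.8
eef_pos: [462.7, -99.7, 41.1]
tool_rot: [3.14, -0.003, 0.358]
force: [-0.9, 0.5, 0.1]
width: 59.6
gripper_force: 0.0
```

```bash
python3 to.py 462,-99.5,12; python3 - <<'E'
from h import *
a=cam("top");b=cam("scene")
A=cv2.resize(a["img"][145:210,230:295],(400,400),interpolation=3);B=cv2.resize(b["img"][150:230,235:315],(400,400),interpolation=3)
cv2.imwrite("pics/f1.png",np.hstack([A,B])[...,::-1])
E
```

```text
t 11.8 p [462.7 -99.7  41.1] rot [ 3.14e+00 -3.00e-03  3.58e-01] w 59.6 F [-0.9  0.5  0.1] q [ 0.26  0.72 -0.16  2.15  0.36  0.3  -1.41]
462,-99.5,12 [-0.0021 -0.0015  0.0971]
```

View pics/f1.png

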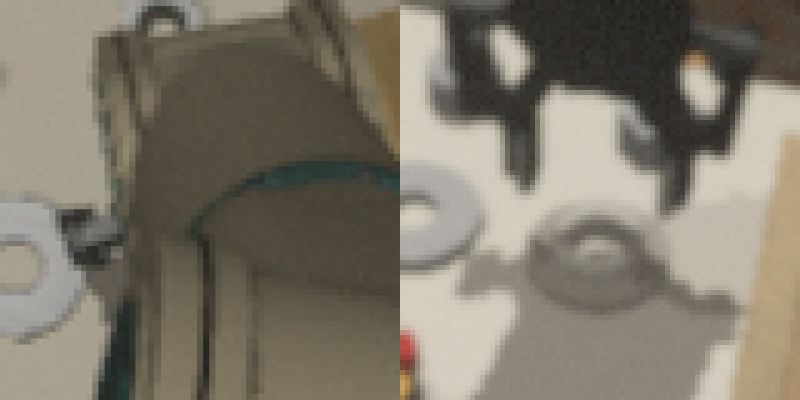

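jog_arm:
  plan:
    - {"tx": 0,"ty": 0,"tz": 0.03,"wx": 0,"wy": 0,"wz": 0,"claw": 0.38}
    - {"tx": 0,"ty": 0,"tz": 0.06,"wx": 0,"wy": 0,"wz": 0,"claw": 0.38}
    - {"tx": 0,"ty": 0,"tz": 0.09,"wx": 0,"wy": 0,"wz": 0,"claw": 0.38}
    - {"tx": 0,"ty": 0,"tz": 0.09,"wx": 0,"wy": 0,"wz": 0,"claw": 0.38}
    - {"tx": 0,"ty": 0,"tz": 0.09,"wx": 0,"wy": 0,"wz": 0,"claw": 0.38}

```text
clock: 12.4
eef_pos: [461.1, -99.4, 12.0]
tool_rot: [-3.141, 0.001, 0.359]
force: [-0.7, 0.9, 0.6]
width: 53.1
gripper_force: 0.0
```

jog_arm:
  plan:
    - {"tx": 0,"ty": 0,"tz": 0.01,"wx": 0,"wy": 0,"wz": 0,"claw": 0.38}
    - {"tx": 0,"ty": 0,"tz": 0.01,"wx": 0,"wy": 0,"wz": 0,"claw": 0.38}
    - {"tx": 0,"ty": 0,"tz": 0.01,"wx": 0,"wy": 0,"wz": 0,"claw": 0.38}

```text
clock: 12.7
eef_pos: [461.6, -99.5, 9.8]
tool_rot: [3.142, -0.0, 0.359]
force: [0.4, -0.3, -0.8]
width: 52.8
gripper_force: 0.0
```

jog_arm:
  plan:
    - {"tx": 0,"ty": 0,"tz": 0.01,"wx": 0,"wy": 0,"wz": 0,"claw": 0.38}
    - {"tx": 0,"ty": 0,"tz": 0.01,"wx": 0,"wy": 0,"wz": 0,"claw": 0.38}
    - {"tx": 0,"ty": 0,"tz": 0.01,"wx": 0,"wy": 0,"wz": 0,"claw": 0.38}

```text
clock: 13.0
eef_pos: [461.6, -99.5, 6.8]
tool_rot: [3.142, -0.0, 0.359]
force: [0.2, -0.5, -1.1]
width: 53.1
gripper_force: 0.0
```

jog_arm:
  plan:
    - {"tx": 0,"ty": 0,"tz": 0,"wx": 0,"wy": 0,"wz": 0,"claw": 1}
    - {"tx": 0,"ty": 0,"tz": 0,"wx": 0,"wy": 0,"wz": 0,"claw": 1}
    - {"tx": 0,"ty": 0,"tz": 0,"wx": 0,"wy": 0,"wz": 0,"claw": 1}
    - {"tx": 0,"ty": 0,"tz": 0,"wx": 0,"wy": 0,"wz": 0,"claw": 1}
    - {"tx": 0,"ty": 0,"tz": 0,"wx": 0,"wy": 0,"wz": 0,"claw": 1}

```text
clock: 13.5
eef_pos: [461.7, -99.6, 7.3]
tool_rot: [3.141, -0.0, 0.359]
force: [-0.9, 0.1, 6.6]
width: 40.7
gripper_force: 59.8
```

jog_arm:
  plan:
    - {"tx": 0,"ty": 0,"tz": -0.03,"wx": 0,"wy": 0,"wz": 0,"claw": 1}
    - {"tx": 0,"ty": 0,"tz": -0.1,"wx": 0,"wy": 0,"wz": 0,"claw": 1}
    - {"tx": 0,"ty": 0,"tz": -0.2,"wx": 0,"wy": 0,"wz": 0,"claw": 1}
    - {"tx": 0,"ty": 0,"tz": -0.32,"wx": 0,"wy": 0,"wz": 0,"claw": 1}
    - {"tx": 0,"ty": 0,"tz": -0.44,"wx": 0,"wy": 0,"wz": 0,"claw": 1}
    - {"tx": 0,"ty": 0,"tz": -0.56,"wx": 0,"wy": 0,"wz": 0,"claw": 1}
    - {"tx": 0,"ty": 0,"tz": -0.68,"wx": 0,"wy": 0,"wz": 0,"claw": 1}
    - {"tx": 0,"ty": 0,"tz": -0.76,"wx": 0,"wy": 0,"wz": 0,"claw": 1}
    - {"tx": 0,"ty": 0,"tz": -0.76,"wx": 0,"wy": 0,"wz": 0,"claw": 1}
    - {"tx": 0,"ty": 0,"tz": -0.76,"wx": 0,"wy": 0,"wz": 0,"claw": 1}

```text
clock: 14.5
eef_pos: [460.7, -99.6, 234.3]
tool_rot: [3.142, 0.001, 0.358]
force: [-0.9, 0.1, -3.6]
width: 40.3
gripper_force: 61.8
```

```bash
python3 to.py 383.2,171.2,232;  python3 - <<'E'
from h import *
b=cam("scene"); B=cv2.resize(b["img"][80:240,140:360],(800,582),interpolation=3); cv2.imwrite("pics/f2.png",B[...,::-1])
E
```

```text
t 14.5 p [460.7 -99.6 234.3] rot [3.142e+00 1.000e-03 3.580e-01] w 40.3 F [-0.9  0.1 -3.6] q [ 0.51  0.41 -0.49  1.98  0.26  0.81 -1.34]
383.2,171.2,232 [ 0.0748 -0.9361  0.0077]
```

View pics/f2.png

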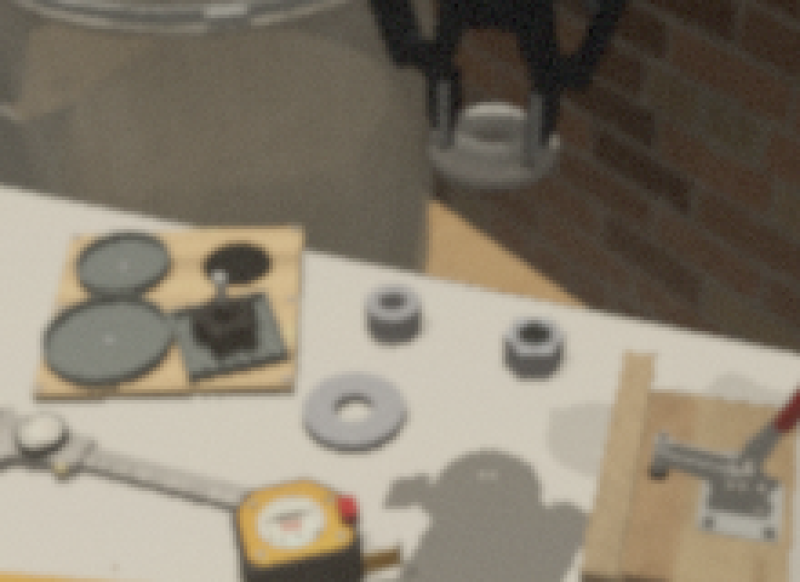

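The flange is held level (crop px 495,150) and the star is flat in the square dish. Carrying the flange to the large dish.

jog_arm:
  plan:
    - {"tx": 0.073,"ty": -0.937,"tz": 0,"wx": 0,"wy": 0,"wz": 0,"claw": 1}
    - {"tx": 0.073,"ty": -0.937,"tz": 0,"wx": 0,"wy": 0,"wz": 0,"claw": 1}
    - {"tx": 0.073,"ty": -0.937,"tz": 0,"wx": 0,"wy": 0,"wz": 0,"claw": 1}
    - {"tx": 0.073,"ty": -0.937,"tz": 0,"wx": 0,"wy": 0,"wz": 0,"claw": 1}
    - {"tx": 0.073,"ty": -0.937,"tz": 0,"wx": 0,"wy": 0,"wz": 0,"claw": 1}
    - {"tx": 0.073,"ty": -0.937,"tz": 0,"wx": 0,"wy": 0,"wz": 0,"claw": 1}
    - {"tx": 0.073,"ty": -0.937,"tz": 0,"wx": 0,"wy": 0,"wz": 0,"claw": 1}
    - {"tx": 0.073,"ty": -0.937,"tz": 0,"wx": 0,"wy": 0,"wz": 0,"claw": 1}
    - {"tx": 0.073,"ty": -0.937,"tz": 0,"wx": 0,"wy": 0,"wz": 0,"claw": 1}
    - {"tx": 0.073,"ty": -0.937,"tz": 0,"wx": 0,"wy": 0,"wz": 0,"claw": 1}
    - {"tx": 0.073,"ty": -0.937,"tz": 0,"wx": 0,"wy": 0,"wz": 0,"claw": 1}

```text
clock: 15.65
eef_pos: [383.6, 170.3, 234.3]
tool_rot: [3.141, 0.001, 0.356]
force: [0.0, -1.0, -2.8]
width: 40.4
gripper_force: 62.1
```

```bash
python3 to.py 383.2,171.2,232
```

```text
t 15.7 p [383.6 170.3 234.3] rot [3.141e+00 1.000e-03 3.560e-01] w 40.4 F [ 0.  -1.  -2.8] q [-0.06  0.34 -0.56  2.11  0.26  0.76 -1.99]
383.2,171.2,232 [-0.0001 -0.0033  0.0077]
```

jog_arm:
  plan:
    - {"tx": 0,"ty": 0,"tz": 0.12,"wx": 0,"wy": 0,"wz": 0,"claw": 1}
    - {"tx": 0,"ty": 0,"tz": 0.26,"wx": 0,"wy": 0,"wz": 0,"claw": 1}
    - {"tx": 0,"ty": 0,"tz": 0.4,"wx": 0,"wy": 0,"wz": 0,"claw": 1}
    - {"tx": 0,"ty": 0,"tz": 0.5,"wx": 0,"wy": 0,"wz": 0,"claw": 1}
    - {"tx": 0,"ty": 0,"tz": 0.58,"wx": 0,"wy": 0,"wz": 0,"claw": 1}
    - {"tx": 0,"ty": 0,"tz": 0.63,"wx": 0,"wy": 0,"wz": 0,"claw": 1}
    - {"tx": 0,"ty": 0,"tz": 0.65,"wx": 0,"wy": 0,"wz": 0,"claw": 1}
    - {"tx": 0,"ty": 0,"tz": 0.65,"wx": 0,"wy": 0,"wz": 0,"claw": 1}
    - {"tx": 0,"ty": 0,"tz": 0.65,"wx": 0,"wy": 0,"wz": 0,"claw": 1}
    - {"tx": 0,"ty": 0,"tz": 0.65,"wx": 0,"wy": 0,"wz": 0,"claw": 1}

```text
clock: 16.65
eef_pos: [384.0, 171.4, 40.1]
tool_rot: [-3.141, -0.001, 0.358]
force: [-0.4, 0.3, -3.2]
width: 40.6
gripper_force: 62.1
```

```bash
python3 to.py 383.2,171.2,20.5; python3 - <<'E'
from h import *
b=cam("scene"); B=cv2.resize(b["img"][100:210,130:260],(710,600),interpolation=3); cv2.imwrite("pics/f3.png",B[...,::-1])
E
```

```text
t 16.6 p [384.  171.4  40.1] rot [-3.141e+00 -1.000e-03  3.580e-01] w 40.6 F [-0.4  0.3 -3.2] q [-0.31  0.7  -0.25  2.28  0.75  0.24 -2.46]
383.2,171.2,20.5 [-0.0029 -0.0004  0.0654]
```

View pics/f3.png

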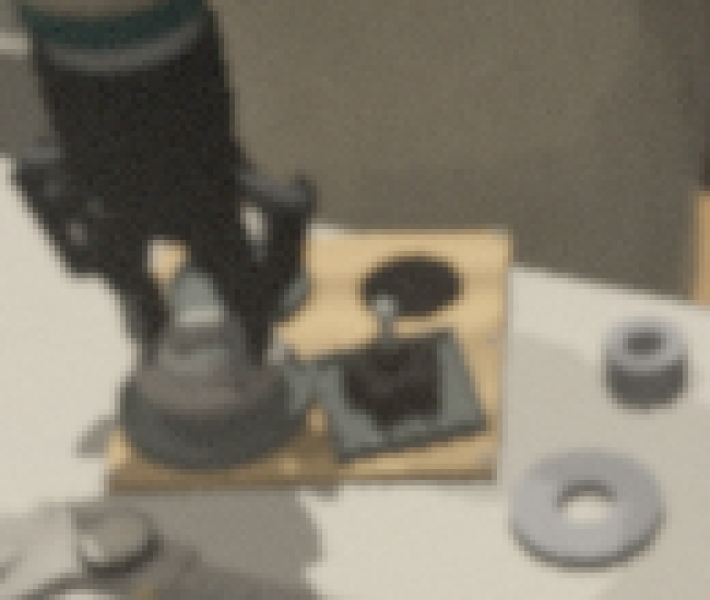

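jog_arm:
  plan:
    - {"tx": 0,"ty": 0,"tz": 0.02,"wx": 0,"wy": 0,"wz": 0,"claw": 1}
    - {"tx": 0,"ty": 0,"tz": 0.04,"wx": 0,"wy": 0,"wz": 0,"claw": 1}
    - {"tx": 0,"ty": 0,"tz": 0.06,"wx": 0,"wy": 0,"wz": 0,"claw": 1}
    - {"tx": 0,"ty": 0,"tz": 0.06,"wx": 0,"wy": 0,"wz": 0,"claw": 1}
    - {"tx": 0,"ty": 0,"tz": 0.06,"wx": 0,"wy": 0,"wz": 0,"claw": 1}

```text
clock: 17.2
eef_pos: [383.6, 171.4, 22.0]
tool_rot: [3.142, -0.001, 0.358]
force: [0.1, 1.4, -3.2]
width: 40.7
gripper_force: 62.1
```

```bash
python3 to.py 383.2,171.2,20.5
```

```text
t 17.2 p [383.6 171.4  22. ] rot [ 3.142e+00 -1.000e-03  3.580e-01] w 40.7 F [ 0.1  1.4 -3.2] q [-0.28  0.75 -0.3   2.29  1.    0.24 -2.7 ]
383.2,171.2,20.5 [-0.0015  0.0001  0.0049]
```

jog_arm:
  plan:
    - {"tx": 0,"ty": 0,"tz": 0.006,"wx": 0,"wy": 0,"wz": 0,"claw": 1}
    - {"tx": 0,"ty": 0,"tz": 0.006,"wx": 0,"wy": 0,"wz": 0,"claw": 1}
    - {"tx": 0,"ty": 0,"tz": 0.006,"wx": 0,"wy": 0,"wz": 0,"claw": 1}

```text
clock: 17.5
eef_pos: [383.9, 171.5, 20.4]
tool_rot: [3.141, -0.001, 0.359]
force: [-0.0, -0.2, 5.1]
width: 40.5
gripper_force: 62.9
```

Contact with the floor (+5 N). Release and retreat.

jog_arm:
  plan:
    - {"tx": 0,"ty": 0,"tz": 0,"wx": 0,"wy": 0,"wz": 0,"claw": 0.45}
    - {"tx": 0,"ty": 0,"tz": 0,"wx": 0,"wy": 0,"wz": 0,"claw": 0.38}
    - {"tx": 0,"ty": 0,"tz": 0,"wx": 0,"wy": 0,"wz": 0,"claw": 0.38}
    - {"tx": 0,"ty": 0,"tz": -0.03,"wx": 0,"wy": 0,"wz": 0,"claw": 0.38}
    - {"tx": 0,"ty": 0,"tz": -0.1,"wx": 0,"wy": 0,"wz": 0,"claw": 0.38}
    - {"tx": 0,"ty": 0,"tz": -0.22,"wx": 0,"wy": 0,"wz": 0,"claw": 0.38}
    - {"tx": 0,"ty": 0,"tz": -0.36,"wx": 0,"wy": 0,"wz": 0,"claw": 0.38}
    - {"tx": 0,"ty": 0,"tz": -0.5,"wx": 0,"wy": 0,"wz": 0,"claw": 0.38}
    - {"tx": 0,"ty": 0,"tz": -0.6,"wx": 0,"wy": 0,"wz": 0,"claw": 0.38}
    - {"tx": 0,"ty": 0,"tz": -0.6,"wx": 0,"wy": 0,"wz": 0,"claw": 0.38}
    - {"tx": 0,"ty": 0,"tz": -0.6,"wx": 0,"wy": 0,"wz": 0,"claw": 0.38}

```text
clock: 18.6
eef_pos: [383.6, 170.9, 200.0]
tool_rot: [3.141, -0.001, 0.358]
force: [0.3, 0.7, -0.9]
width: 52.8
gripper_force: 0.0
```

```bash
python3 to.py 547.5,-79,202;  python3 - <<'E'
from h import *
for n in("top","scene"):
    b=cam(n); c=cloud(b)
    for t in("star","flange","nut"):
      for r in ctrl.trace(b,t)[:1]:
        q=c[r["pixels"]&(b["depth"]>0)]; print(n,t,round(r["score"],2),np.round(r["extent"]),q.mean(0).round(1),np.percentile(q,[3,97],axis=0).round(1))
E
```

```text
t 18.6 p [383.6 170.9 200. ] rot [ 3.141e+00 -1.000e-03  3.580e-01] w 52.8 F [ 0.3  0.7 -0.9] q [ 0.11  0.46 -0.83  2.15  0.51  0.74 -2.26]
547.5,-79,202 [ 0.2199  0.9717 -0.0058]
top star 0.6 [194. 188.  11.  16.] [434.4 103.1  35.5] [[416.8  83.5  13.5]
 [453.5 122.1  64.2]]
top flange 0.66 [172. 204.  17.  23.] [373.5 160.4  24.8] [[353.2 138.4  14.9]
 [401.5 193.4  31.9]]
top nut 0.47 [256. 150.   9.  18.] [548.4 -74.6  22.3] [[532.  -92.2   5.6]
 [565.9 -59.1  27.9]]
scene star 0.6 [202. 168.  23.  23.] [429.8  98.3  35.1] [[413.7  80.3  18.8]
 [453.5 119.8  63.9]]
scene flange 0.91 [169. 172.  23.  19.] [380.3 166.3  23.1] [[352.6 138.2  14.1]
 [411.7 197.3  32. ]]
scene nut 0.82 [286. 176.  18.  18.] [544.2 -81.7  18.3] [[529.  -97.8   4.8]
 [563.1 -62.3  26. ]]
```

The flange sits in the large dish with its hub top at 30 mm, as it should be. Going to the nut now with the -27° flat pair, because that turn keeps joint 7 away from its limit.

jog_arm:
  plan:
    - {"tx": 0.219,"ty": 0.973,"tz": -0.02,"wx": 0,"wy": 0,"wz": -0.471,"claw": 0.3}
    - {"tx": 0.219,"ty": 0.973,"tz": -0.02,"wx": 0,"wy": 0,"wz": -0.471,"claw": 0.3}
    - {"tx": 0.219,"ty": 0.973,"tz": -0.02,"wx": 0,"wy": 0,"wz": -0.471,"claw": 0.3}
    - {"tx": 0.219,"ty": 0.973,"tz": -0.02,"wx": 0,"wy": 0,"wz": -0.471,"claw": 0.3}
    - {"tx": 0.219,"ty": 0.973,"tz": -0.02,"wx": 0,"wy": 0,"wz": -0.471,"claw": 0.3}
    - {"tx": 0.219,"ty": 0.973,"tz": -0.02,"wx": 0,"wy": 0,"wz": -0.471,"claw": 0.3}
    - {"tx": 0.219,"ty": 0.973,"tz": -0.02,"wx": 0,"wy": 0,"wz": -0.471,"claw": 0.3}
    - {"tx": 0.219,"ty": 0.973,"tz": -0.02,"wx": 0,"wy": 0,"wz": -0.471,"claw": 0.3}
    - {"tx": 0.219,"ty": 0.973,"tz": -0.02,"wx": 0,"wy": 0,"wz": -0.471,"claw": 0.3}
    - {"tx": 0.219,"ty": 0.973,"tz": -0.02,"wx": 0,"wy": 0,"wz": -0.471,"claw": 0.3}
    - {"tx": 0.219,"ty": 0.973,"tz": -0.02,"wx": 0,"wy": 0,"wz": -0.471,"claw": 0.3}

```text
clock: 20.1
eef_pos: [546.9, -77.3, 206.1]
tool_rot: [3.141, 0.0, 1.102]
force: [0.0, -0.1, -0.7]
width: 59.9
gripper_force: 0.0
```

```bash
python3 to.py 547.8,-79,45 547.8,-79,4
```

```text
t 20.1 p [546.9 -77.3 206.1] rot [3.141 0.    1.102] w 59.9 F [ 0.  -0.1 -0.7] q [ 0.7   0.71 -1.01  1.8   0.7   1.03 -1.05]
547.8,-79,45 [-0.0036  0.005   0.5371]
547.8,-79,4 [-0.0036  0.005   0.6738]
```

jog_arm:
  plan:
    - {"tx": 0,"ty": 0,"tz": 0.12,"wx": 0,"wy": 0,"wz": 0,"claw": 0.3}
    - {"tx": 0,"ty": 0,"tz": 0.26,"wx": 0,"wy": 0,"wz": 0,"claw": 0.3}
    - {"tx": 0,"ty": 0,"tz": 0.4,"wx": 0,"wy": 0,"wz": 0,"claw": 0.3}
    - {"tx": 0,"ty": 0,"tz": 0.5,"wx": 0,"wy": 0,"wz": 0,"claw": 0.3}
    - {"tx": 0,"ty": 0,"tz": 0.54,"wx": 0,"wy": 0,"wz": 0,"claw": 0.3}
    - {"tx": 0,"ty": 0,"tz": 0.54,"wx": 0,"wy": 0,"wz": 0,"claw": 0.3}
    - {"tx": 0,"ty": 0,"tz": 0.54,"wx": 0,"wy": 0,"wz": 0,"claw": 0.3}
    - {"tx": 0,"ty": 0,"tz": 0.54,"wx": 0,"wy": 0,"wz": 0,"claw": 0.3}

```text
clock: 20.9
eef_pos: [548.7, -78.6, 45.6]
tool_rot: [3.139, -0.001, 1.099]
force: [-0.1, -0.1, 0.4]
width: 59.8
gripper_force: 0.0
```

```bash
python3 to.py 547.8,-79,4; python3 - <<'E'
from h import *
b=cam("scene"); B=cv2.resize(b["img"][110:230,220:350],(650,600),interpolation=3); cv2.imwrite("pics/n1.png",B[...,::-1])
E
```

```text
t 20.9 p [548.7 -78.6  45.6] rot [ 3.139e+00 -1.000e-03  1.099e+00] w 59.8 F [-0.1 -0.1  0.4] q [ 0.58  0.91 -0.81  1.91  0.97  0.76 -1.26]
547.8,-79,4 [-0.0029 -0.0025  0.1387]
```

View pics/n1.png

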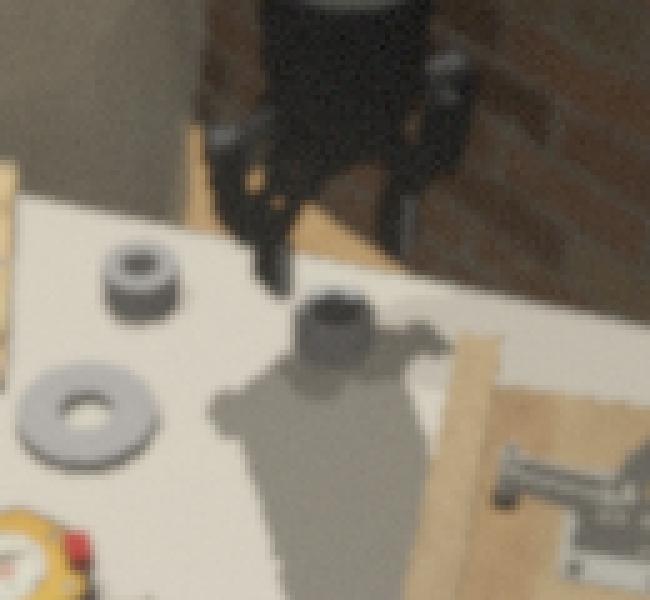

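The fingers are centred on the nut (px 335,325). Going down and closing.

jog_arm:
  plan:
    - {"tx": 0,"ty": 0,"tz": 0.05,"wx": 0,"wy": 0,"wz": 0,"claw": 0.3}
    - {"tx": 0,"ty": 0,"tz": 0.09,"wx": 0,"wy": 0,"wz": 0,"claw": 0.3}
    - {"tx": 0,"ty": 0,"tz": 0.12,"wx": 0,"wy": 0,"wz": 0,"claw": 0.3}
    - {"tx": 0,"ty": 0,"tz": 0.133,"wx": 0,"wy": 0,"wz": 0,"claw": 0.3}
    - {"tx": 0,"ty": 0,"tz": 0.133,"wx": 0,"wy": 0,"wz": 0,"claw": 0.4}
    - {"tx": 0,"ty": 0,"tz": 0.133,"wx": 0,"wy": 0,"wz": 0,"claw": 1}
    - {"tx": 0,"ty": 0,"tz": 0.133,"wx": 0,"wy": 0,"wz": 0,"claw": 1}
    - {"tx": 0,"ty": 0,"tz": 0.133,"wx": 0,"wy": 0,"wz": 0,"claw": 1}
    - {"tx": 0,"ty": 0,"tz": 0.133,"wx": 0,"wy": 0,"wz": 0,"claw": 1}
    - {"tx": 0,"ty": 0,"tz": 0.133,"wx": 0,"wy": 0,"wz": 0,"claw": 1}
    - {"tx": 0,"ty": 0,"tz": 0.133,"wx": 0,"wy": 0,"wz": 0,"claw": 1}

```text
clock: 22.05
eef_pos: [547.6, -78.8, 4.2]
tool_rot: [3.141, -0.0, 1.099]
force: [-0.5, 0.4, 2.6]
width: 37.0
gripper_force: 60.5
```

jog_arm:
  plan:
    - {"tx": 0,"ty": 0,"tz": -0.03,"wx": 0,"wy": 0,"wz": 0,"claw": 1}
    - {"tx": 0,"ty": 0,"tz": -0.1,"wx": 0,"wy": 0,"wz": 0,"claw": 1}
    - {"tx": 0,"ty": 0,"tz": -0.2,"wx": 0,"wy": 0,"wz": 0,"claw": 1}
    - {"tx": 0,"ty": 0,"tz": -0.32,"wx": 0,"wy": 0,"wz": 0,"claw": 1}
    - {"tx": 0,"ty": 0,"tz": -0.44,"wx": 0,"wy": 0,"wz": 0,"claw": 1}
    - {"tx": 0,"ty": 0,"tz": -0.56,"wx": 0,"wy": 0,"wz": 0,"claw": 1}
    - {"tx": 0,"ty": 0,"tz": -0.68,"wx": 0,"wy": 0,"wz": 0,"claw": 1}
    - {"tx": 0,"ty": 0,"tz": -0.76,"wx": 0,"wy": 0,"wz": 0,"claw": 1}
    - {"tx": 0,"ty": 0,"tz": -0.76,"wx": 0,"wy": 0,"wz": 0,"claw": 1}
    - {"tx": 0,"ty": 0,"tz": -0.76,"wx": 0,"wy": 0,"wz": 0,"claw": 1}

```text
clock: 23.05
eef_pos: [546.9, -79.2, 231.9]
tool_rot: [3.141, 0.001, 1.098]
force: [0.1, -0.0, -1.4]
width: 37.0
gripper_force: 60.3
```

```bash
python3 to.py 450.3,223.5,232;  python3 - <<'E'
from h import *
b=cam("scene"); c=cloud(b); B=cv2.resize(b["img"][50:180,200:340],(560,520),interpolation=3); cv2.imwrite("pics/n2.png",B[...,::-1])
for r in ctrl.trace(b,"nut")[:2]:
        q=c[r["pixels"]&(b["depth"]>0)]; print(round(r["score"],2),np.round(r["extent"]),q.mean(0).round(1),np.percentile(q,[3,97],axis=0).round(1))
E
```

```text
t 23.1 p [546.9 -79.2 231.9] rot [3.141e+00 1.000e-03 1.098e+00] w 37.0 F [ 0.1 -0.  -1.4] q [ 0.72  0.68 -1.03  1.77  0.66  1.08 -1.02]
450.3,223.5,232 [ 0.7521 -0.7458 -0.0011]
0.5 [290.  95.  16.  21.] [553.  -78.9 238.4] [[523.9 -97.  229.1]
 [562.4 -67.6 254.5]]
```

View pics/n2.png

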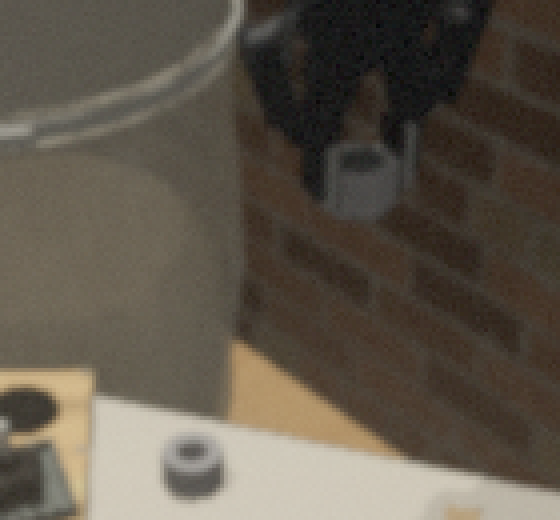

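The nut is held level (px 360,180). Carrying it to the small dish.

jog_arm:
  plan:
    - {"tx": 0.75,"ty": -0.747,"tz": 0,"wx": 0,"wy": 0,"wz": 0,"claw": 1}
    - {"tx": 0.75,"ty": -0.747,"tz": 0,"wx": 0,"wy": 0,"wz": 0,"claw": 1}
    - {"tx": 0.75,"ty": -0.747,"tz": 0,"wx": 0,"wy": 0,"wz": 0,"claw": 1}
    - {"tx": 0.75,"ty": -0.747,"tz": 0,"wx": 0,"wy": 0,"wz": 0,"claw": 1}
    - {"tx": 0.75,"ty": -0.747,"tz": 0,"wx": 0,"wy": 0,"wz": 0,"claw": 1}
    - {"tx": 0.75,"ty": -0.747,"tz": 0,"wx": 0,"wy": 0,"wz": 0,"claw": 1}
    - {"tx": 0.75,"ty": -0.747,"tz": 0,"wx": 0,"wy": 0,"wz": 0,"claw": 1}
    - {"tx": 0.75,"ty": -0.747,"tz": 0,"wx": 0,"wy": 0,"wz": 0,"claw": 1}
    - {"tx": 0.75,"ty": -0.747,"tz": 0,"wx": 0,"wy": 0,"wz": 0,"claw": 1}
    - {"tx": 0.75,"ty": -0.747,"tz": 0,"wx": 0,"wy": 0,"wz": 0,"claw": 1}
    - {"tx": 0.75,"ty": -0.747,"tz": 0,"wx": 0,"wy": 0,"wz": 0,"claw": 1}
    - {"tx": 0.75,"ty": -0.747,"tz": 0,"wx": 0,"wy": 0,"wz": 0,"claw": 1}

```text
clock: 24.35
eef_pos: [450.6, 222.3, 231.7]
tool_rot: [-3.141, 0.001, 1.096]
force: [-0.1, -0.2, -2.1]
width: 36.7
gripper_force: 60.4
```

```bash
python3 to.py 450.3,223.5,17.2
```

```text
t 24.4 p [450.6 222.3 231.7] rot [-3.141e+00  1.000e-03  1.096e+00] w 36.7 F [-0.1 -0.2 -2.1] q [ 0.15  0.59 -1.01  1.9   0.6   0.99 -1.62]
450.3,223.5,17.2 [ 0.0037 -0.0027  0.7149]
```

jog_arm:
  plan:
    - {"tx": 0,"ty": 0,"tz": 0.12,"wx": 0,"wy": 0,"wz": 0,"claw": 1}
    - {"tx": 0,"ty": 0,"tz": 0.26,"wx": 0,"wy": 0,"wz": 0,"claw": 1}
    - {"tx": 0,"ty": 0,"tz": 0.4,"wx": 0,"wy": 0,"wz": 0,"claw": 1}
    - {"tx": 0,"ty": 0,"tz": 0.52,"wx": 0,"wy": 0,"wz": 0,"claw": 1}
    - {"tx": 0,"ty": 0,"tz": 0.6,"wx": 0,"wy": 0,"wz": 0,"claw": 1}
    - {"tx": 0,"ty": 0,"tz": 0.65,"wx": 0,"wy": 0,"wz": 0,"claw": 1}
    - {"tx": 0,"ty": 0,"tz": 0.68,"wx": 0,"wy": 0,"wz": 0,"claw": 1}
    - {"tx": 0,"ty": 0,"tz": 0.7,"wx": 0,"wy": 0,"wz": 0,"claw": 1}
    - {"tx": 0,"ty": 0,"tz": 0.705,"wx": 0,"wy": 0,"wz": 0,"claw": 1}
    - {"tx": 0,"ty": 0,"tz": 0.705,"wx": 0,"wy": 0,"wz": 0,"claw": 1}
    - {"tx": 0,"ty": 0,"tz": 0.705,"wx": 0,"wy": 0,"wz": 0,"claw": 1}

```text
clock: 25.45
eef_pos: [450.6, 223.7, 21.1]
tool_rot: [3.141, -0.001, 1.098]
force: [-0.4, -0.4, -1.4]
width: 36.8
gripper_force: 60.4
```

jog_arm:
  plan:
    - {"tx": 0,"ty": 0,"tz": 0.008,"wx": 0,"wy": 0,"wz": 0,"claw": 1}
    - {"tx": 0,"ty": 0,"tz": 0.012,"wx": 0,"wy": 0,"wz": 0,"claw": 1}
    - {"tx": 0,"ty": 0,"tz": 0.012,"wx": 0,"wy": 0,"wz": 0,"claw": 1}
    - {"tx": 0,"ty": 0,"tz": 0.012,"wx": 0,"wy": 0,"wz": 0,"claw": 1}

```text
clock: 25.85
eef_pos: [450.4, 223.5, 17.2]
tool_rot: [3.141, -0.0, 1.099]
force: [-0.4, -1.3, 4.6]
width: 36.6
gripper_force: 61.0
```

Floor contact. Open only slightly at first, to stay clear of the rim, then lift.

jog_arm:
  plan:
    - {"tx": 0,"ty": 0,"tz": 0,"wx": 0,"wy": 0,"wz": 0,"claw": 0.5}
    - {"tx": 0,"ty": 0,"tz": 0,"wx": 0,"wy": 0,"wz": 0,"claw": 0.48}
    - {"tx": 0,"ty": 0,"tz": 0,"wx": 0,"wy": 0,"wz": 0,"claw": 0.48}
    - {"tx": 0,"ty": 0,"tz": -0.02,"wx": 0,"wy": 0,"wz": 0,"claw": 0.46}
    - {"tx": 0,"ty": 0,"tz": -0.05,"wx": 0,"wy": 0,"wz": 0,"claw": 0.42}
    - {"tx": 0,"ty": 0,"tz": -0.1,"wx": 0,"wy": 0,"wz": 0,"claw": 0.38}
    - {"tx": 0,"ty": 0,"tz": -0.22,"wx": 0,"wy": 0,"wz": 0,"claw": 0.38}
    - {"tx": 0,"ty": 0,"tz": -0.36,"wx": 0,"wy": 0,"wz": 0,"claw": 0.38}
    - {"tx": 0,"ty": 0,"tz": -0.5,"wx": 0,"wy": 0,"wz": 0,"claw": 0.38}
    - {"tx": 0,"ty": 0,"tz": -0.65,"wx": 0,"wy": 0,"wz": 0,"claw": 0.38}
    - {"tx": 0,"ty": 0,"tz": -0.75,"wx": 0,"wy": 0,"wz": 0,"claw": 0.38}
    - {"tx": 0,"ty": 0,"tz": -0.75,"wx": 0,"wy": 0,"wz": 0,"claw": 0.38}

```text
clock: 27.05
eef_pos: [451.7, 225.5, 246.5]
tool_rot: [3.137, -0.007, 1.099]
force: [0.2, -0.3, 0.6]
width: 52.9
gripper_force: 0.0
```

jog_arm:
  plan:
    - {"tx": -0.5,"ty": 0.5,"tz": 0,"wx": 0,"wy": 0,"wz": 0,"claw": 0.38}
    - {"tx": -0.5,"ty": 0.5,"tz": 0,"wx": 0,"wy": 0,"wz": 0,"claw": 0.38}
    - {"tx": -0.5,"ty": 0.5,"tz": 0,"wx": 0,"wy": 0,"wz": 0,"claw": 0.38}
    - {"tx": -0.5,"ty": 0.5,"tz": 0,"wx": 0,"wy": 0,"wz": 0,"claw": 0.38}
    - {"tx": -0.5,"ty": 0.5,"tz": 0,"wx": 0,"wy": 0,"wz": 0,"claw": 0.38}
    - {"tx": -0.5,"ty": 0.5,"tz": 0,"wx": 0,"wy": 0,"wz": 0,"claw": 0.38}
    - {"tx": -0.5,"ty": 0.5,"tz": 0,"wx": 0,"wy": 0,"wz": 0,"claw": 0.38}
    - {"tx": -0.5,"ty": 0.5,"tz": 0,"wx": 0,"wy": 0,"wz": 0,"claw": 0.38}
    - {"tx": -0.5,"ty": 0.5,"tz": 0,"wx": 0,"wy": 0,"wz": 0,"claw": 0.38}
    - {"tx": -0.5,"ty": 0.5,"tz": 0,"wx": 0,"wy": 0,"wz": 0,"claw": 0.38}

```text
clock: 28.05
eef_pos: [515.2, 23.0, 242.0]
tool_rot: [3.141, -0.0, 1.101]
force: [-0.4, -0.1, -0.6]
width: 53.2
gripper_force: 0.0
```

```bash
python3 to.py;  python3 - <<'E'
from h import *
T=[]
for n in("top","scene"):
    b=cam(n); c=cloud(b); T.append(cv2.resize(b["img"][135:235,130:230] if n=="top" else b["img"][130:210,140:220],(400,400),interpolation=3))
    for t in("star","flange","nut","large_dish","square_dish","small_dish","spacer","collar","round_knob"):
      for r in ctrl.trace(b,t)[:1]:
        q=c[r["pixels"]&(b["depth"]>0)]; e=np.percentile(q,[2,98],axis=0); print(n,t,round(r["score"],2),(e.mean(0)).round(1),(e[1]-e[0]).round(1),"top z",e[1,2].round(1))
cv2.imwrite("pics/end.png",np.hstack(T)[...,::-1])
E
```

```text
t 28.1 p [515.2  23.  242. ] rot [ 3.141 -0.     1.101] w 53.2 F [-0.4 -0.1 -0.6] q [ 0.57  0.61 -1.04  1.86  0.61  1.04 -1.2 ]
top star 0.49 [434.8 103.8  45.7] [35.6 36.1 42.7] top z 67.0
top flange 0.61 [385.8 173.3  22.2] [60.3 64.3 21.7] top z 33.0
top nut 0.47 [450.  225.2  26.1] [37.5 36.8 27.8] top z 39.9
top large_dish 0.7 [384.1 172.6  16.3] [86.3 88.7 18.6] top z 25.6
top square_dish 0.83 [434.2 104.8  16. ] [81.4 79.8 16.5] top z 24.2
top small_dish 0.74 [444.  167.7   9.7] [218.4 224.3  21.2] top z 20.3
scene star 0.72 [433.3 101.6  39.2] [40.9 43.8 46.4] top z 62.4
scene flange 0.85 [384.6 171.6  22.9] [65.9 66.7 19.1] top z 32.4
scene nut 0.59 [448.1 223.   28.1] [36.5 35.9 23.5] top z 39.8
scene large_dish 0.74 [382.6 170.3  16.8] [88.6 89.6 11.7] top z 22.7
scene square_dish 0.65 [433.5 103.1  16.8] [90.1 88.8 12.3] top z 22.9
scene small_dish 0.79 [450.5 221.5  17. ] [69.6 68.7 11.2] top z 22.6
scene spacer 0.8 [430.3 -12.2   6.3] [62.2 64.3 12.3] top z 12.5
scene collar 0.78 [520.4  22.1  14.4] [35.7 36.8 24. ] top z 26.4
scene round_knob 0.76 [ 328.  -284.5   30.1] [42.2 42.8 48.2] top z 54.2
```

View pics/end.png

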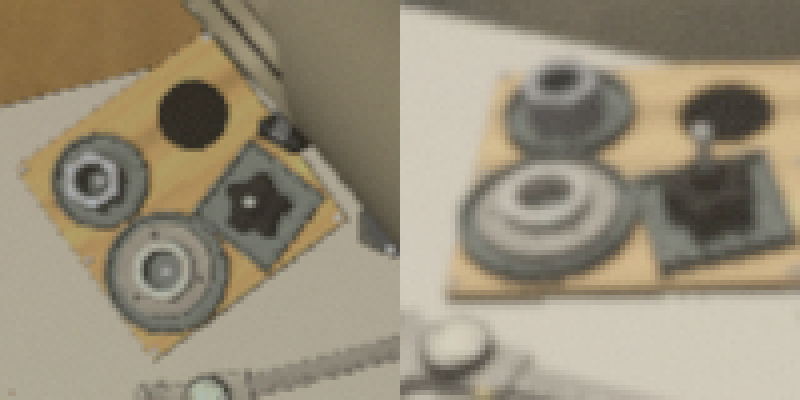

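All three parts lie centred and flat in their dishes, and the look-alikes have not moved. Handing in.

```bash
python3 -c "
from cell import ctrl
print(ctrl.finish_job())"
```

```text
the job is handed in; nothing more can be done
None
```

I handed the job in at about 28 s: the flange, star knob and nut lie flat and centred (within about 3 mm) in the large round, square and small round dishes, and the look-alikes have not moved. The hand-in call returned no verdict, so this rests on my last camera check.

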